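Unlock and hold open the stylus collet

TASK

The spring-closed collet of the black stylus fixture must be held open for the cutting engineer. Use the orange driver from its wooden stand to undo the brass slotted screw that locks the red safety catch (a quarter turn anticlockwise seen from above), put the driver back upright in its stand, then flip the red catch right over to the other side so that it stays open. Only then pull the black T-grip lever all the way over towards the front of the fixture and finish while still holding it there with the gripper against its spring, leaving the eyepiece, counterweight and heater housing where they stand.

Things in the scene. Friction and masses are not known exactly. Their poses are not given: they have to be found in the camera images.
- fixture: Fixed black block, 160 x 200 x 60 mm (x, y, z). Origin on the cart top, 10 mm nearer the front than the block's middle. Its front (-x) faces roughly the robot (yaw up to 0.3), +y is its left. In this frame (mm): lever pivot (30, 0, 50), catch hinge axis along x at y 50, z 80, upright screw axis (26, -78), chrome collet 32 wide at (65, 65), to 102 high.
- screw (a joint): Turn of the brass screw, rad: starts 0 to 0.2 (locked), grows anticlockwise seen from above, stop at 1.6. Its 5 mm thick lug lies 2 mm above the end of the catch and blocks it until about 0.7; friction holds it (0.025 N m).
- screw_head (a point): Centre of the top face of the brass screw head, 104 mm above the cart; head 26 mm across. A straight slot 7 mm wide, 9 mm deep, open at both ends, runs along this point's x axis and turns with the screw. A steel lug points along its +y.
- driver: Driver, 110 mm long, 90 g. Origin at the bottom of its blade, z up along it. Blade 16 mm along x, 3 along y, 10 high; 8 mm shank; steel disc 36 mm across at z 45 to 50 mm; square orange handle 20 x 20 mm (faces square to x and y) from z 50 to 110. Starts upright in the stand at any yaw, disc resting on the stand top, origin 5 mm above the cart.
- driver_grip (a point): On the driver's axis in its handle, 85 mm above the blade's bottom: where to grip it.
- stand: Fixed wooden block 70 x 70 x 50 mm with a round upright hole of 24 mm through its middle. Origin at the middle of its underside on the cart.
- catch (a joint): Opening of the red catch, rad: 0 shut (its bar lies in front of the lever stem and blocks it), grows as its free right end swings up and over to the fixture's left, stop at 2.3. 70 g, little friction: it falls shut below about 1.4 rad, and past about 1.7 falls open to the stop and stays.
- catch_tab (a point): Pinch point on the red upright tab at the catch's free end: tab 10 mm thick along fixture x, 22 mm wide along y. Shut, the point is 116 mm above the cart, the tab's top 14 mm higher; a red bar joins the tab's foot on its +x side, top 86 mm above the cart. Turns with the catch.
- catch_hinge (a point): Point on the catch's hinge axis (axis along fixture x) level with the tab, 80 mm above the cart; the tab point circles it at a radius of 102 mm.
- lever (a joint): Pull of the lever, rad: 0 leaning back at rest, grows as its grip comes to the fixture's front (-x), stop at 0.8. A spring returns it: about 3 N at the grip at the start, 8 N at the stop. With the catch shut the bar stops it at about 0.15 to 0.3.
- lever_grip (a point): Middle of the black T-grip at the lever's top: a cylinder of 22 mm diameter, 36 mm long along fixture y, on a 12 mm steel stem. At rest 172 mm above the cart and 45 mm behind the pivot. It moves with the lever on a circle of 130 mm radius about the pivot.
- lever_pivot (a point): Point on the lever's pivot axis (along fixture y), 50 mm above the cart.
- eyepiece: Loose chrome microscope eyepiece standing upright, 38 mm across, 52 mm high, origin under its middle. Leave it alone.
- counterweight: Loose round aluminium counterweight, 44 mm across, 30 mm high, origin under its middle. Leave it alone.
- heater: Loose black heater coil housing, 36 x 36 x 34 mm with a copper boss to 44 mm, origin under its middle. Leave it alone.
- case: Fixed open walnut stylus case, 140 x 200 x 45 mm, three acrylic tubes inside, brass-cornered lid standing open on its +y side to 185 mm high. Origin under its middle.
Things that resemble listed ones, but are neither listed nor needed, are in the scene too. Of the things that look like the driver, the smallest one is meant.

How it is judged:
On the way, in this order (a step that is already met when the one before it is completed fails the run):
1. the screw is undone (turned past 1.0 rad) with the driver held in the gripper, the catch still shut (value of joint screw above 1 rad and contact force between the fingers and driver above 1 N and value of joint catch below 0.3 rad), for 0.1 s.
2. the driver stands back in its stand, released, the catch still shut (horizontal distance between driver and stand below 0.01 m and z of driver in the frame of stand below 0.01 m and angle between driver's own z axis and vertical below 0.1 rad and contact force between the fingers and driver below 0.1 N and value of joint catch below 0.3 rad), for 0.2 s.
3. the catch is flipped over (past 1.7 rad), the lever not yet pulled (value of joint catch above 1.7 rad and value of joint lever below 0.25 rad), for 0.2 s.
4. the lever is pulled past 0.62 rad by the gripper (value of joint lever above 0.62 rad and contact force between the fingers and lever above 2 N), for 0.3 s.
At the end, for the whole second after the job is handed in: The fingers hold the lever (contact over 2 N) past 0.62 rad of its 0.8 rad pull; the catch is over past 1.7 rad, the screw turned past 1.0 rad, and the driver stands in its stand within 10 mm of the middle, seated within 5 mm, tilted less than 0.1 rad; loose bystanders moved less than 20 mm (all of step 4 and value of joint catch above 1.7 rad and value of joint screw above 1 rad and horizontal distance between driver and stand below 0.01 m and z of driver in the frame of stand below 0.01 m and angle between driver's own z axis and vertical below 0.1 rad); the arm keeps its last pose, push and grip.
It fails at once if the eyepiece is moved more than 20 mm (distance of eyepiece from where it was at the start of the episode above 0.02 m).
It fails at once if the counterweight is moved more than 20 mm (distance of counterweight from where it was at the start of the episode above 0.02 m).
It fails at once if the heater is moved more than 20 mm (distance of heater from where it was at the start of the episode above 0.02 m).
It also fails if it takes over 69 s, if anything falls off the work surface, if the arm or the gripper's body presses on something with over 40 N, if the wrist force passes 120 N, or if a joint passes its speed limit or range.

ROBOT

A 7-joint arm with a two-finger parallel gripper is mounted at the origin on the work surface. World frame = base frame: x ahead of the robot, y to its left, z up, the work surface at z = 0. Lengths are in m, angles in rad, forces in N, time in s.
With the tool pointing down it reaches from about 0.425 to 0.95 m from the base axis. Payload 4.7 kg.
Tool frame: the origin (TCP) lies on the centre line of the jaws, within the pads' length; the fingertips stand robot.nose_length ahead of it and the grasp point (between the pads) lies 8 mm behind it (robot.nose_length is the distance from the TCP to the fingertips, in m); z points along the fingers, y is the line along which they close (so a half turn about z gives the same grasp; the last joint's range is limited). The gripper opens to 85 mm and grips with 20 to 120 N. Pads are 22 mm wide; open, the fingers measure 114 mm over their backs; the gripper's body (76 mm by 85 mm) begins 54 mm behind the grasp point. The pads swing forward as they close: fully open they stand 13 mm farther back than shut.
Start: joints at [-1.312, 0.469, -0.049, 1.532, 0.024, 1.141, -0.082], TCP at [0.192, 0.647, 0.242] pointing down, gripper open.
Joint ranges: [-2.59, 2.59], [-0.33, 1.99], [-1.39, 1.29], [0.1, 2.45], [-1.04, 4.18], [0.21, 1.99], [-2.66, 2.66]. Speed limits (rad/s): [2.57, 2.57, 3.14, 3.14, 3.14, 3.14, 3.14].

INTERFACE

Orientations are given as [roll, pitch, yaw] about the fixed x, y, z axes, in that order (R = Rz(yaw) Ry(pitch) Rx(roll)).
In Python, from plant import robot gives the robot as it stands. Calls block until the motion is done:
- robot.goto(position, orientation): joint-space move of the TCP to a pose.
- robot.move_straight(position, vel=0.15, attitude=None, contact_N=None): straight line of the TCP; attitude=None keeps the orientation; vel is the mean speed in m/s. With contact_N (N) it stops when the force on the tool has changed by that much, and returns True; else False.
- robot.move_joints(angles): joint-space move.
- robot.grip(opening, strength=None): opening from 0.0 (shut) to 1.0 (fully open); strength is the grip in N (None keeps the last); returns when the fingers have stopped.
- robot.sleep(seconds).
- robot.inverse_kinematics(position, orientation): joint angles nearest the present ones, or None.
- robot.sense(): the state.
- robot.grab_frame(name): name is "side" or "top" or "wrist"; returns a dict with "image" (384x512x3 uint8, red, green, blue), "range_z" (384x512 float32, m along the optical axis (not along the pixel's ray), 0 where there is no reading), "fx", "fy", "cx", "cy" (pixels), "R" (3x3) and "t" (3): a world point X has camera coordinates R X + t. Camera axes: x right, y down, z forward; pixel columns grow to the right and rows downward; lengths in m; the calibration is good to about 2 mm. A picture is of the moment at which its call begins.
A pose or a line that the arm cannot do raises robot.IKError and nothing moves.
- robot.close_job(): hands the job in; it is judged then, once.
The state is a dict: "t": time; "joint_pos": joint angles; "joint_velocities": joint speeds; "effort": joint torques, N m; "tcp_pos": TCP position; "tcp_rot": TCP orientation; "wrist_force": force on the tool from outside, world axes, zero at the start; "torque": the same for the moment, N m; "opening": opening from 0.0 (shut) to 1.0 (fully open); "gripper_force": force on a finger pad.
Only numpy, scipy, OpenCV 4.12 (cv2) and the standard library are available. Lean on these libraries where they do the work, as an engineer would, in place of code of your own. Each camera call takes 0.05 s, during which the arm holds its last target. There are 200 camera calls.

## Working session

There is one attempt and no reset: what is moved stays moved. The work goes in short steps, each a Python script; the robot and the scene stay as the last script left them, time stands still between calls to the robot, and variables do not carry over. Pictures are saved under pics/ and viewed, at most 10 in all, crops included, and the job is handed in when it is done.

```bash
mkdir -p pics; ls
python3 - <<'E'
from plant import robot
import cv2,numpy as np,pickle
d={}
for n in ("top","side"):
    f=robot.grab_frame(n);d[n]=f
    cv2.imwrite(f"pics/{n}0.png",cv2.resize(f["image"][:,:,::-1],(800,600),interpolation=cv2.INTER_CUBIC))
    print(n,f["fx"],f["cx"],f["cy"],(-f["R"].T@f["t"]).round(3),f["R"].round(2).tolist())
pickle.dump(d,open("f0.pkl","wb"))
s=robot.sense();print(s["t"],s["tcp_pos"],s["tcp_rot"],s["opening"],robot.nose_length)
E
```

```text
pics
top 475.6614857272822 256.0095027181029 191.787897179157 [0.336 0.041 1.471] [[-0.01, -1.0, -0.0], [-0.99, 0.01, -0.13], [0.13, 0.0, -0.99]]
side 418.5025232954085 255.54442088306646 189.09955835482302 [-0.041 -0.792  0.857] [[0.84, -0.55, 0.01], [-0.32, -0.51, -0.8], [0.45, 0.66, -0.6]]
0.1 [0.19142507 0.64674842 0.24136886] [-3.13982322e+00  6.75993020e-05  2.85384761e+00] 0.9976069343257973 0.011
```

View pics/top0.png

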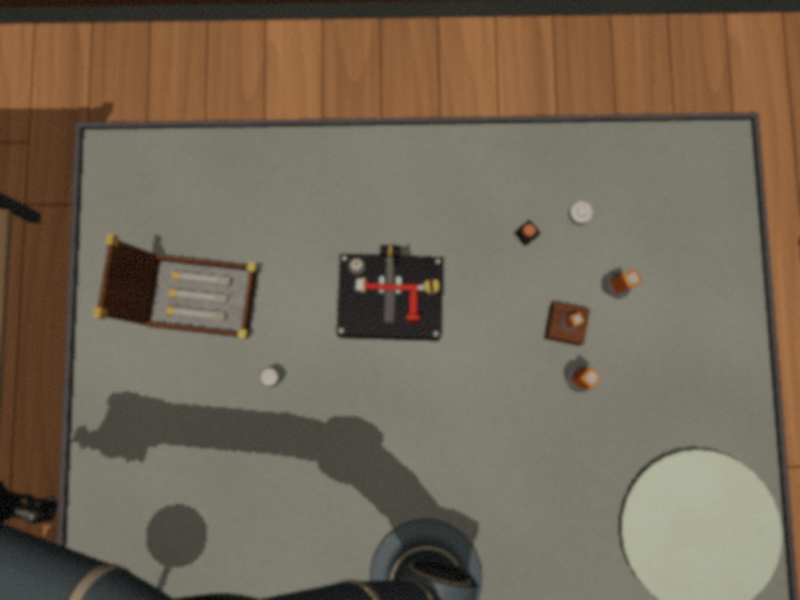

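View pics/side0.png

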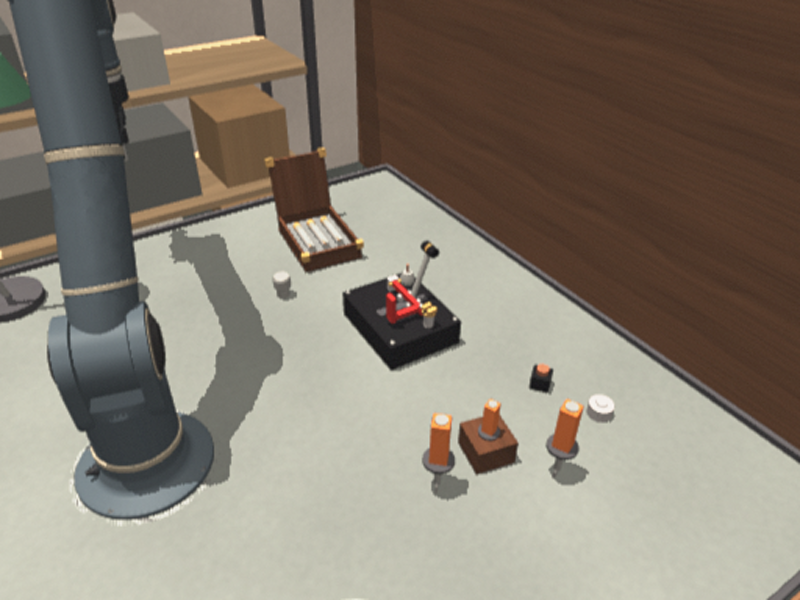

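The side view shows three orange drivers: (440,440), (490,418) in the wooden stand, and (566,428). The one in the stand, at top-view pixel (575,320), is the smallest and sits in the wooden stand, so it is the one meant. The fixture is at top (390,297), brass screw (433,286), red tab (413,315), grip (390,250). The loose items are at (527,232), (581,212) and (269,377), all clear of the work area.

```bash
cat > h.py <<'E'
from plant import robot
import cv2,numpy as np,pickle
def ray(f,u,v,z):
    R,t=f["R"],f["t"];c=-R.T@t
    d=R.T@np.array([(u-f["cx"])/f["fx"],(v-f["cy"])/f["fy"],1.0])
    return c+d*(z-c[2])/d[2]
def pt(f,u,v):
    r=f["range_z"][int(round(v)),int(round(u))]
    return f["R"].T@(r*np.array([(u-f["cx"])/f["fx"],(v-f["cy"])/f["fy"],1.0])-f["t"])
def cloud(f):
    v,u=np.mgrid[0:384,0:512];r=f["range_z"]
    P=np.stack([(u-f["cx"])/f["fx"]*r,(v-f["cy"])/f["fy"]*r,r],-1)-f["t"]
    return P@f["R"], r>0
def blobs(m,amin=8):
    n,l,s,c=cv2.connectedComponentsWithStats(m.astype(np.uint8))
    return [(s[i][4],c[i],l==i) for i in range(1,n) if s[i][4]>=amin]
def save(f,name,box=None,size=(800,600)):
    im=f["image"][:,:,::-1]
    if box: im=im[box[1]:box[3],box[0]:box[2]]
    k=min(size[0]/im.shape[1],size[1]/im.shape[0])
    cv2.imwrite("pics/"+name,cv2.resize(im,None,fx=k,fy=k,interpolation=cv2.INTER_CUBIC))
def hsv(f): return cv2.cvtColor(f["image"],cv2.COLOR_RGB2HSV)
E
python3 - <<'E'
from h import *
d=pickle.load(open("f0.pkl","rb"));f=d["top"]
P,ok=cloud(f)
x,y,z=P[...,0],P[...,1],P[...,2]
for nm,box in (("fixture",(0.45,0.8,-0.1,0.25)),("stand etc",(0.4,0.9,-0.55,-0.15)),("left",(0.3,0.6,0.2,0.5))):
    m=ok&(x>box[0])&(x<box[1])&(y>box[2])&(y<box[3])&(z>0.02)
    for a,c,l in blobs(m): print(nm,a,"px",c.round(0),"mean",P[l].mean(0).round(3),"zmax",z[l].max().round(3),"min",P[l].min(0).round(3),"max",P[l].max(0).round(3))
H=hsv(f)
m=(z>0.05)&(z<0.07)&(y>-0.1)&(y<0.25)&(x>.4)&(x<.85)
pts=P[m][:,:2].astype(np.float32);print("block",cv2.minAreaRect(pts))
m=(z>0.04)&(z<0.058)&(y>-0.42)&(y<-0.2)&(x>.45)&(x<.65)
print("stand",cv2.minAreaRect(P[m][:,:2].astype(np.float32)))
E
```

```text
fixture 3626 px [249. 189.] mean [0.531 0.061 0.069] zmax 0.19 min [ 0.45  -0.041  0.02 ] max [0.616 0.162 0.19 ]
stand etc 153 px [372. 135.] mean [ 0.699 -0.321  0.027] zmax 0.038 min [ 0.678 -0.344  0.02 ] max [ 0.719 -0.3    0.038]
stand etc 142 px [338. 148.] mean [ 0.658 -0.212  0.037] zmax 0.055 min [ 0.637 -0.236  0.021] max [ 0.683 -0.19   0.055]
stand etc 285 px [398. 181.] mean [ 0.542 -0.37   0.11 ] zmax 0.162 min [ 0.52  -0.4    0.062] max [ 0.569 -0.351  0.162]
stand etc 610 px [363. 206.] mean [ 0.475 -0.279  0.056] zmax 0.126 min [ 0.435 -0.323  0.02 ] max [ 0.518 -0.24   0.126]
left 2093 px [135. 191.] mean [0.534 0.411 0.032] zmax 0.055 min [0.455 0.322 0.02 ] max [0.6   0.5   0.055]
left 132 px [173. 240.] mean [0.381 0.29  0.051] zmax 0.061 min [0.365 0.274 0.028] max [0.398 0.309 0.061]
block ((0.5319831967353821, 0.0609445758163929), (0.20007850229740143, 0.16057048738002777), 87.40406036376953)
stand ((0.5520570874214172, -0.2693018615245819), (0.21200089156627655, 0.08935034275054932), 9.34424114227295)
```

Run:
```python
from h import *
robot.move_straight([0.192,0.647,0.36],vel=0.3)
D={}
for n,p in (("fix",[0.50,0.05,0.40]),("stand",[0.476,-0.28,0.36])):
    robot.goto(p,[np.pi,0,np.pi]); robot.sleep(0.3)
    f=robot.grab_frame("wrist");D[n]=f;save(f,f"w_{n}.png")
    s=robot.sense();print(s["t"],s["tcp_pos"].round(3),s["joint_pos"].round(2),(-f["R"].T@f["t"]).round(3),f["R"].round(2).tolist(),f["fx"])
pickle.dump(D,open("f1.pkl","wb"))
```

```text
3.3833 [0.5  0.05 0.4 ] [-0.67  0.07  0.53  1.72 -0.03  1.36  1.43] [0.415 0.05  0.531] [[-0.0, 1.0, -0.0], [0.94, 0.0, 0.33], [0.33, -0.0, -0.94]] 279.4374432279224
4.9917 [ 0.476 -0.279  0.36 ] [-0.28  0.23  0.9   1.7  -0.19  1.3   2.23] [ 0.391 -0.28   0.491] [[-0.0, 1.0, -0.0], [0.94, 0.0, 0.33], [0.33, -0.0, -0.94]] 279.4374432279224
```

View pics/w_fix.png

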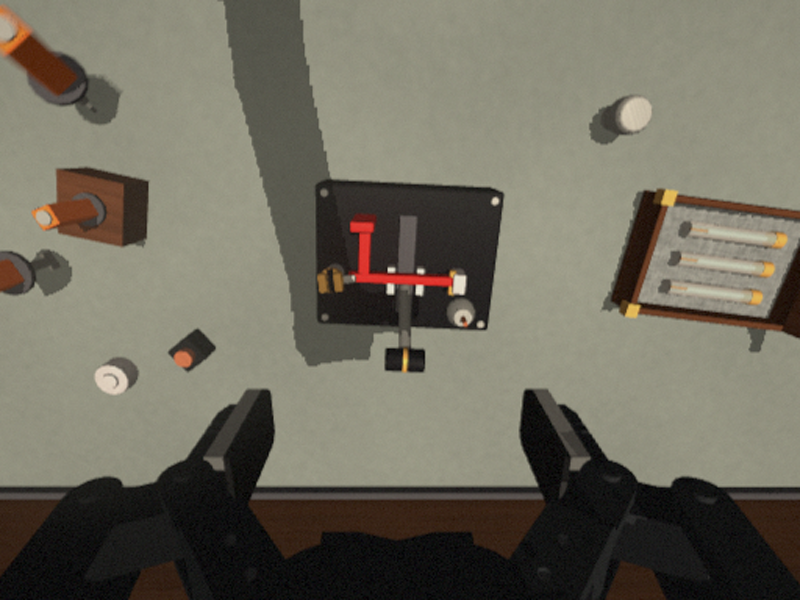

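View pics/w_stand.png

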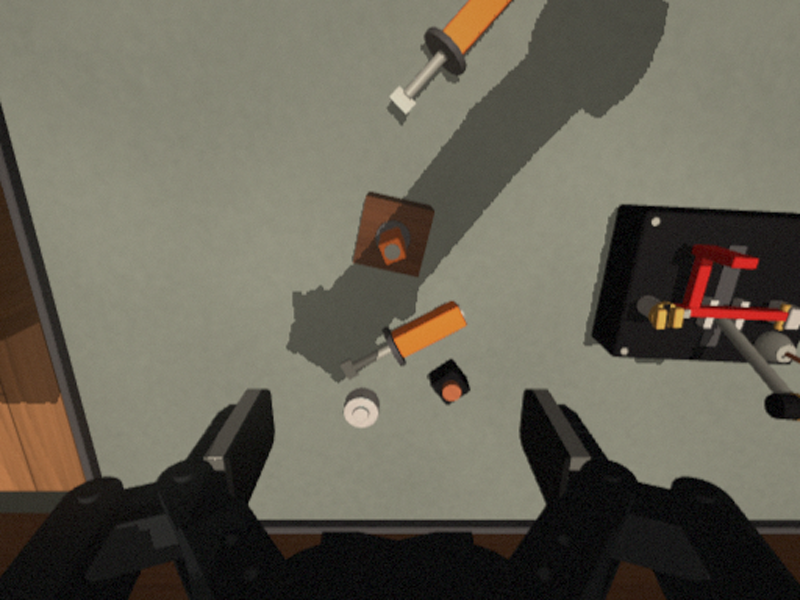

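The decoy drivers have toppled and now lie flat at (465,40) and (425,335). The smallest one stands in the wooden stand at (392,250) and is the target. In the fixture view the brass screw is at (330,280), the tab at (362,226), the T-grip at (405,358). Next I'll take closer views of the driver and the screw.

```bash
python3 - <<'E'
from h import *
D={}
robot.move_straight([0.476,-0.28,0.25],vel=0.3);robot.sleep(0.2)
f=D["stand"]=robot.grab_frame("wrist");P,ok=cloud(f);z=P[...,2]
H=hsv(f)
near=(abs(P[...,0]-0.476)<.06)&(abs(P[...,1]+.28)<.06)
m=near&(z>0.108)&(z<0.122)
print("driver top",m.sum(),P[m].mean(0).round(4),cv2.minAreaRect(P[m][:,:2].astype(np.float32)))
m2=near&(z>0.044)&(z<0.0525)
print("stand top",cv2.minAreaRect(P[m2][:,:2].astype(np.float32)))
m3=near&(z>0.053)&(z<0.058);print("disc",cv2.minEnclosingCircle(P[m3][:,:2].astype(np.float32)))
save(f,"drv.png",(180,60,340,180))
robot.move_straight([0.476,-0.28,0.33],vel=0.4)
robot.goto([0.545,-0.012,0.26],[np.pi,0,np.pi]);robot.sleep(0.2)
f=D["screw"]=robot.grab_frame("wrist");P,ok=cloud(f);z=P[...,2];H=hsv(f)
m=(z>0.098)&(z<0.11)&(H[...,0]>14)&(H[...,0]<35)&(H[...,1]>90)
for a,c,l in blobs(m): print("brass",a,c.round(1),P[l].mean(0).round(4),cv2.minAreaRect(P[l][:,:2].astype(np.float32)))
save(f,"scr.png",(150,60,390,240))
pickle.dump(D,open("f2.pkl","wb"));print(robot.sense()["t"])
f=pickle.load(open("f1.pkl","rb"))["fix"];P,ok=cloud(f);z=P[...,2]
m=(abs(P[...,0]-.53)<.15)&(abs(P[...,1]-.06)<.15)&(z>.055)&(z<.065);print("block",cv2.minAreaRect(P[m][:,:2].astype(np.float32)))
E
python3 -c "
import cv2,numpy as np
a=cv2.imread('pics/drv.png');b=cv2.imread('pics/scr.png')
a=cv2.resize(a,(400,300));b=cv2.resize(b,(800,600))
b[:300,:400]=a if False else b[:300,:400]
cv2.imwrite('pics/scr2.png',b);cv2.imwrite('pics/drv2.png',a)"
```

```text
driver top 398 [ 0.474  -0.2839  0.1149] ((0.4751133322715759, -0.2840745449066162), (0.020122578367590904, 0.020165763795375824), 21.70743179321289)
stand top ((0.4754194915294647, -0.2840901017189026), (0.06994634866714478, 0.07027146965265274), 77.17439270019531)
disc ((0.47539380192756653, -0.28405800461769104), 0.018035776913166046)
brass 153 [242.1 177.9] [ 0.5429 -0.0267  0.1033] ((0.5435442328453064, -0.026898840442299843), (0.00868014246225357, 0.019650259986519814), 89.37352752685547)
brass 153 [256.8 177. ] [ 0.5419 -0.011   0.1034] ((0.5423343181610107, -0.010805483907461166), (0.020028866827487946, 0.0086740180850029), 1.206892967224121)
7.4583
block ((0.5312457084655762, 0.05913477763533592), (0.1997397094964981, 0.16041341423988342), 87.24650573730469)
```

View pics/drv2.png

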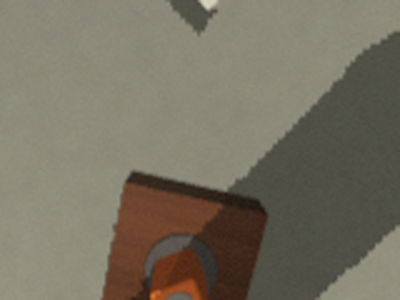

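View pics/scr2.png

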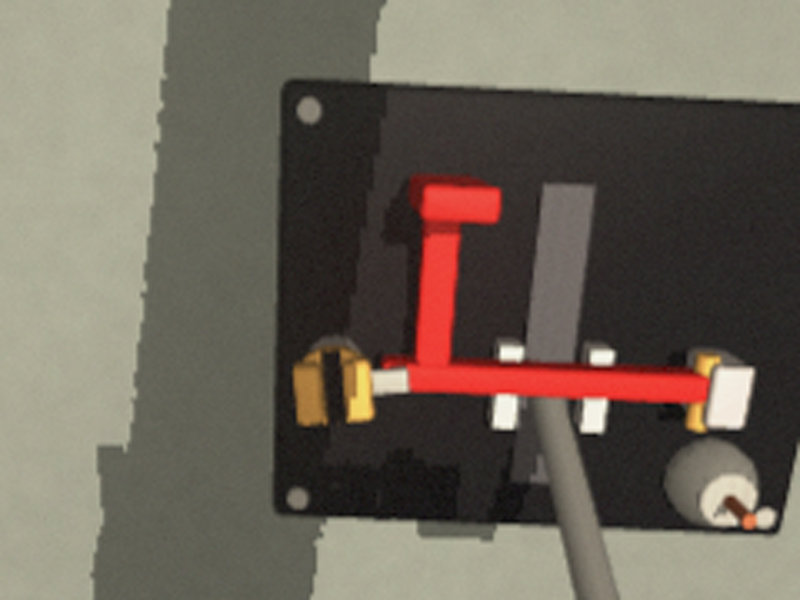

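Measured points agree with the given geometry: driver top at 0.1149 m, square 20.1 mm, stand 70 mm, all on the same axis. The screw is at (0.543,-0.019), against a prediction from the block of (0.5438,-0.0186). The crops show the driver's square orange top with the disc on the stand at (180,270), and the slot running nearly along x at (333,385) with the lug to +y. Now checking IK across yaws.

Run:
```python
from h import *
print("stand");
for m in range(-2,3):
    Y=0.379+m*np.pi/2
    q=robot.inverse_kinematics([.4752,-.2841,.10],[np.pi,0,Y]);print(round(Y,2),None if q is None else np.round(q,2))
print("screw")
for Y in np.arange(-3.1,3.2,0.4):
    q=robot.inverse_kinematics([.5435,-.0187,.19],[np.pi,0,Y]);print(round(Y,2),None if q is None else np.round(q,2))
```

```text
stand
-2.76 [ 0.2   0.46  0.33  1.97 -0.21  0.75  2.61]
-1.19 [-0.3   0.72  1.11  2.   -0.8   0.95 -1.54]
0.38 [-0.36  0.81  1.23  2.   -0.91  1.04  0.13]
1.95 [-0.18  0.59  0.88  1.99 -0.61  0.84  1.42]
3.52 [ 0.2   0.46  0.33  1.97 -0.21  0.75  2.61]
screw
-3.1 [-0.65  0.38  0.78  1.94 -0.33  0.95  1.9 ]
-2.7 [-0.59  0.36  0.69  1.94 -0.28  0.94  2.25]
-2.3 [-0.51  0.34  0.59  1.93 -0.24  0.93  2.61]
-1.9 [ 0.3   0.34 -0.43  1.89  0.17  0.95  2.61]
-1.5 [ 0.81  0.58 -1.17  1.86  0.6   1.11  2.62]
-1.1 [-0.86  0.51  1.12  1.95 -0.54  1.03 -2.16]
-0.7 [-0.86  0.51  1.12  1.95 -0.54  1.03 -1.76]
-0.3 [-0.86  0.51  1.12  1.95 -0.54  1.03 -1.36]
0.1 [-0.93  0.62  1.28  1.95 -0.67  1.1  -0.83]
0.5 [-0.92  0.61  1.27  1.95 -0.66  1.09 -0.44]
0.9 [-0.92  0.6   1.26  1.95 -0.66  1.09 -0.05]
1.3 [-0.89  0.55  1.19  1.95 -0.6   1.05  0.29]
1.7 [-0.85  0.5   1.1   1.95 -0.53  1.02  0.62]
2.1 [-0.79  0.45  1.    1.94 -0.46  0.99  0.95]
2.5 [-0.74  0.42  0.92  1.94 -0.41  0.97  1.3 ]
2.9 [-0.69  0.4   0.84  1.94 -0.36  0.96  1.65]
```

Run:
```python
from h import *
X=[.4752,-.2841];O=[np.pi,0,0.379]
robot.goto(X+[.22],O)
robot.move_straight(X+[.082],vel=.2)
robot.grip(0.0,60)
s=robot.sense();print(s["t"],s["opening"],s["gripper_force"],s["tcp_pos"])
robot.move_straight(X+[.22],vel=.2);robot.sleep(.1)
s=robot.sense();print(s["t"],s["opening"],s["wrist_force"].round(2))
f=robot.grab_frame("wrist");g=robot.grab_frame("side");pickle.dump((f,g),open("f3.pkl","wb"))
a=f["image"][100:340,130:390,::-1];a=cv2.resize(a,(520,480))
p=g["R"]@np.array([.4752,-.2841,.14])+g["t"];u=int(g["fx"]*p[0]/p[2]+g["cx"]);v=int(g["fy"]*p[1]/p[2]+g["cy"])
b=cv2.resize(g["image"][v-48:v+48,u-25:u+25,::-1],(250,480),interpolation=cv2.INTER_CUBIC)
cv2.imwrite("pics/held.png",np.hstack([a,b]))
```

```text
10.65 0.22458467220759964 58.73906135559082 [ 0.47540353 -0.28418409  0.08235509]
11.5917 0.22355449941611122 [ 0.02 -0.95 -1.82]
```

View pics/held.png

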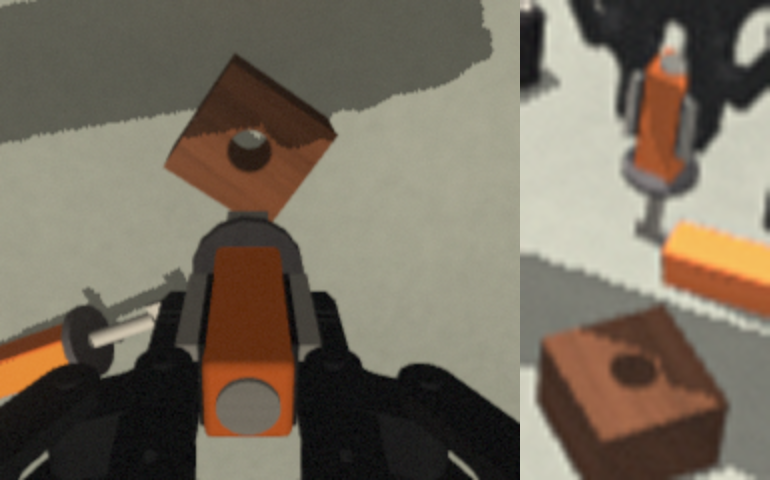

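In the wrist view the blade tip shows just above the disc at (248,215), about 40 px wide. So its 16 mm side lies along the closing line, and the side view at (655,230) agrees. The tool yaw at the slot is therefore 0.04+π/2.

Run:
```python
from h import *
X=[.5434,-.0187];T=.04+np.pi/2
robot.move_straight([.4752,-.2841,.30],vel=.3)
robot.goto(X+[.30],[np.pi,0,T])
robot.move_straight(X+[.195],vel=.2);robot.sleep(.2)
w=robot.sense()["wrist_force"]
c=robot.move_straight(X+[.174],vel=.03,contact_N=6)
s=robot.sense();print(s["t"],c,s["tcp_pos"].round(4),(s["wrist_force"]-w).round(2),s["opening"])
```

```text
14.9 False [ 0.5435 -0.0188  0.1741] [0.09 0.47 0.44] 0.22404581510338328
```

Run:
```python
from h import *
X=[.5434,-.0187];T=.04+np.pi/2
for a in (.3,.6,.9,1.2,1.5):
    try: robot.move_straight(X+[.174],vel=.05,attitude=[np.pi,0,T+a])
    except Exception as e: print(repr(e)); robot.goto(X+[.174],[np.pi,0,T+a])
    s=robot.sense();print(s["t"],a,s["tcp_pos"].round(4),s["tcp_rot"].round(3),s["wrist_force"].round(1),s["torque"].round(2),s["joint_pos"][6].round(2))
robot.move_straight(X+[.174],vel=.05,attitude=[np.pi,0,T+1.3])
robot.move_straight(X+[.26],vel=.15);robot.sleep(.1)
f=robot.grab_frame("wrist");g=robot.grab_frame("side");pickle.dump((f,g),open("f4.pkl","wb"))
s=robot.sense();print(s["t"],s["opening"])
P,ok=cloud(g);H=hsv(g)
m=(P[...,2]>.09)&(P[...,2]<.11)&(abs(P[...,0]-X[0])<.04)&(abs(P[...,1]-X[1])<.04);print(m.sum())
p=g["R"]@np.array(X+[.10])+g["t"];u=int(g["fx"]*p[0]/p[2]+g["cx"]);v=int(g["fy"]*p[1]/p[2]+g["cy"])
cv2.imwrite("pics/after.png",np.hstack([cv2.resize(g["image"][v-60:v+40,u-60:u+40,::-1],(400,400),interpolation=cv2.INTER_CUBIC),cv2.resize(f["image"][50:250,130:330,::-1],(400,400),interpolation=cv2.INTER_CUBIC)]))
```

```text
15.35 0.3 [ 0.5435 -0.0187  0.1742] [ 3.141 -0.     1.908] [-0.2  0.3 -0.2] [ 0.07 -0.07 -0.01] 0.69
15.8 0.6 [ 0.5436 -0.0186  0.1741] [3.141 0.    2.208] [ 0.5  0.5 -1.2] [ 0.19 -0.08 -0.03] 0.95
16.25 0.9 [ 0.5436 -0.0186  0.174 ] [3.141 0.    2.507] [ 1.2  0.9 -1. ] [ 0.26 -0.11 -0.04] 1.2
16.7 1.2 [ 0.5435 -0.0187  0.174 ] [3.142 0.    2.807] [0.9 0.7 0. ] [ 0.22 -0.21 -0.08] 1.46
17.15 1.5 [ 0.5435 -0.0187  0.174 ] [-3.142  0.     3.107] [ 1.1  1.4 -0.8] [ 0.27 -0.27 -0.05] 1.73
18.425 0.22529823041851346
72
```

View pics/after.png

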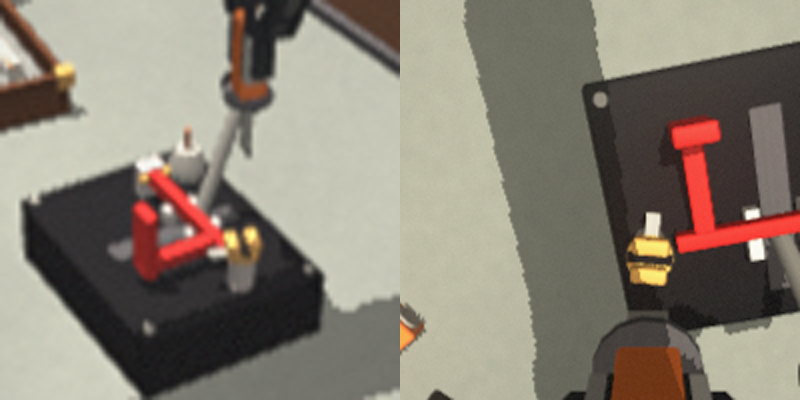

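The wrist view shows the lug at (652,222) now pointing to −x and the slot running along y. The screw is undone by about 1.3 rad and the catch is still shut. I'll return the driver now.

Run:
```python
from h import *
X=[.4752,-.2841];O=[np.pi,0,.379+np.pi/2]
robot.move_straight([.5434,-.0187,.30],vel=.3)
robot.goto(X+[.22],O);
robot.move_straight(X+[.15],vel=.2);robot.sleep(.1)
c=robot.move_straight(X+[.083],vel=.06,contact_N=8)
s=robot.sense();print(s["t"],c,s["tcp_pos"].round(4))
robot.grip(0.6);
robot.move_straight(X+[.25],vel=.25);robot.sleep(.3)
f=robot.grab_frame("wrist");P,ok=cloud(f);z=P[...,2]
near=(abs(P[...,0]-X[0])<.06)&(abs(P[...,1]-X[1])<.06)
m=near&(z>.105)&(z<.125);print(m.sum(),z[m].mean(),cv2.minAreaRect(P[m][:,:2].astype(np.float32)))
m=near&(z>.053)&(z<.06);print("disc",z[m].mean(),cv2.minEnclosingCircle(P[m][:,:2].astype(np.float32)))
f=robot.grab_frame("top");P,ok=cloud(f);z=P[...,2]
for n,lo,hi in(("disc",.053,.058),("top",.11,.12)):
    m=(abs(P[...,0]-X[0])<.05)&(abs(P[...,1]-X[1])<.05)&(z>lo)&(z<hi);print(n,P[m].mean(0).round(4) if m.any() else None)
print(robot.sense()["t"])
o=np.array([.5215,.0605]);a=-.047;R=np.array([[np.cos(a),-np.sin(a)],[np.sin(a),np.cos(a)]])
# tab measurement from earlier close view
D=pickle.load(open("f2.pkl","rb"))["screw"];P,ok=cloud(D);H=hsv(D);z=P[...,2]
m=((H[...,0]<8)|(H[...,0]>172))&(H[...,1]>150)&(z>.09)
L=np.c_[(P[m][:,:2]-o)@R,P[m][:,2]]*1000
print("tab fixture frame: top",L[L[:,2]>125].mean(0).round(1),L[L[:,2]>125].min(0).round(1),L[L[:,2]>125].max(0).round(1))
F=pickle.load(open("f1.pkl","rb"))["fix"];P,ok=cloud(F);z=P[...,2];m=ok&(z>.15)&(abs(P[...,0]-.59)<.06)&(abs(P[...,1]-.06)<.06)
L=np.c_[(P[m][:,:2]-o)@R,P[m][:,2]]*1000;print("grip",L.mean(0).round(1),L.min(0).round(1),L.max(0).round(1))
```

```text
21.675 False [ 0.4755 -0.2843  0.0834]
415 0.11475785621703172 ((0.4748394191265106, -0.2843058109283447), (0.019245605915784836, 0.019889317452907562), 21.54891014099121)
disc 0.05504888902307379 ((0.4746539294719696, -0.284867525100708), 0.017839249223470688)
disc [ 0.4808 -0.274   0.055 ]
top [ 0.4758 -0.2823  0.1159]
23.3
tab fixture frame: top [-37.5 -47.1 140.8] [ -58.3 -132.4  126.3] [ 21.6 -31.2 391.7]
grip [ 69.8  -0.6 176.8] [ 59.7 -18.4 150.5] [ 83.2  17.3 184.6]
```

Driver reseated: top at 0.1148 m, on axis within 1 mm. Now flipping the catch along its arc with a pinch across fixture x.

```bash
cat >> h.py <<'E'
o=np.array([.5215,.0605]);A=-.047;RF=np.array([[np.cos(A),-np.sin(A)],[np.sin(A),np.cos(A)]])
def W(x,y,z): return list(o+RF@np.array([x,y])/1000)+[z/1000]
E
python3 - <<'E'
from h import *
D=pickle.load(open("f2.pkl","rb"))["screw"];P,ok=cloud(D);H=hsv(D);z=P[...,2]
m=((H[...,0]<8)|(H[...,0]>172))&(H[...,1]>150)&(z>.122)&(z<.135)
l=max(blobs(m,3),key=lambda b:b[0])[2]
L=np.c_[(P[l][:,:2]-o)@RF,P[l][:,2]]*1000
lo,hi=np.percentile(L,4,axis=0),np.percentile(L,96,axis=0);xt=(lo[0]+hi[0])/2
print(len(L),lo.round(1),hi.round(1),xt)
assert -45<xt<-30 and hi[0]-lo[0]<16
O=[np.pi,0,A+np.pi/2]
def tab(th,dz=-8):
    p=np.arctan2(36,-95.4)-th
    return W(xt,50+102*np.cos(p),80+102*np.sin(p)+dz)
p0=tab(0)
robot.goto(p0[:2]+[.25],O)
robot.move_straight(p0[:2]+[.108],vel=.2)
robot.grip(0.0,30)
s=robot.sense();print(s["t"],s["opening"],s["gripper_force"],s["tcp_pos"].round(4))
E
```

```text
266 [-42.4 -55.5 127.2] [-33.4 -35.7 130.9] -37.879366600037315
25.75 0.11603728612902951 34.17551279067993 [0.4821 0.0171 0.1087]
```

Opening 0.116 × 85 ≈ 10 mm, so the tab is pinched. Now following the arc.

Run:
```python
from h import *
xt=-37.9
def tab(th,dz=-8):
    p=np.arctan2(36,-95.4)-th
    return W(xt,50+102*np.cos(p),80+102*np.sin(p)+dz)
for th in np.linspace(.19,1.9,10):
    robot.move_straight(tab(th),vel=.12)
    s=robot.sense()
    print(th.round(2),s["wrist_force"].round(1),s["opening"].round(3))
    if np.linalg.norm(s["wrist_force"])>30: print("stop");break
else:
    robot.sleep(.2); robot.grip(0.45); robot.sleep(.3)
    p=robot.sense()["tcp_pos"];robot.move_straight([p[0],p[1],.27],vel=.25)
    robot.sleep(.2)
g=robot.grab_frame("side");f=robot.grab_frame("top");pickle.dump((g,f),open("f5.pkl","wb"))
print(robot.sense()["t"])
P,ok=cloud(g);H=hsv(g);m=((H[...,0]<8)|(H[...,0]>172))&(H[...,1]>150)&(abs(P[...,0]-.53)<.2)&(abs(P[...,1]-.1)<.2)
L=np.c_[(P[m][:,:2]-o)@RF,P[m][:,2]]*1000;print(len(L),np.percentile(L,[2,50,98],axis=0).round(0))
save(g,"flip.png",(180,120,340,240))
```

```text
Traceback (most recent call last):
AttributeError: 'float' object has no attribute 'round'
```

Run:
```python
from h import *
xt=-37.9
def tab(th,dz=-8):
    p=np.arctan2(36,-95.4)-th
    return W(xt,50+102*np.cos(p),80+102*np.sin(p)+dz)
for th in np.linspace(.19,1.9,10)[1:]:
    robot.move_straight(tab(th),vel=.12)
    s=robot.sense()
    print(round(th,2),np.round(s["wrist_force"],1),round(float(s["opening"]),3))
    if np.linalg.norm(s["wrist_force"])>30: print("stop");break
else:
    robot.sleep(.2); robot.grip(0.45); robot.sleep(.3)
    p=robot.sense()["tcp_pos"];robot.move_straight([p[0],p[1],.27],vel=.25)
    robot.sleep(.2)
g=robot.grab_frame("side");f=robot.grab_frame("top");pickle.dump((g,f),open("f5.pkl","wb"))
print(robot.sense()["t"])
P,ok=cloud(g);H=hsv(g);m=((H[...,0]<8)|(H[...,0]>172))&(H[...,1]>150)&(abs(P[...,0]-.53)<.2)&(abs(P[...,1]-.1)<.2)
L=np.c_[(P[m][:,:2]-o)@RF,P[m][:,2]]*1000;print(len(L),np.percentile(L,[2,50,98],axis=0).round(0))
save(g,"flip.png",(180,120,340,240))
```

```text
0.38 [ 1.6 -1.7  6.2] 0.116
0.57 [ 0.6 -1.8  6.6] 0.116
0.76 [ 1.  -1.3  6.2] 0.112
0.95 [ 1.8 -0.8  7. ] 0.116
1.14 [ 2.1 -0.3  4.7] 0.118
1.33 [4.7 0.7 0.9] 0.114
1.52 [ 5.8  0.6 -0. ] 0.112
1.71 [5.5 1.3 1.4] 0.109
1.9 [5.6 0.9 0.6] 0.112
30.65
193 [[-43.  49.  91.]
 [  1. 107. 145.]
 [ 26. 146. 163.]]
```

View pics/flip.png

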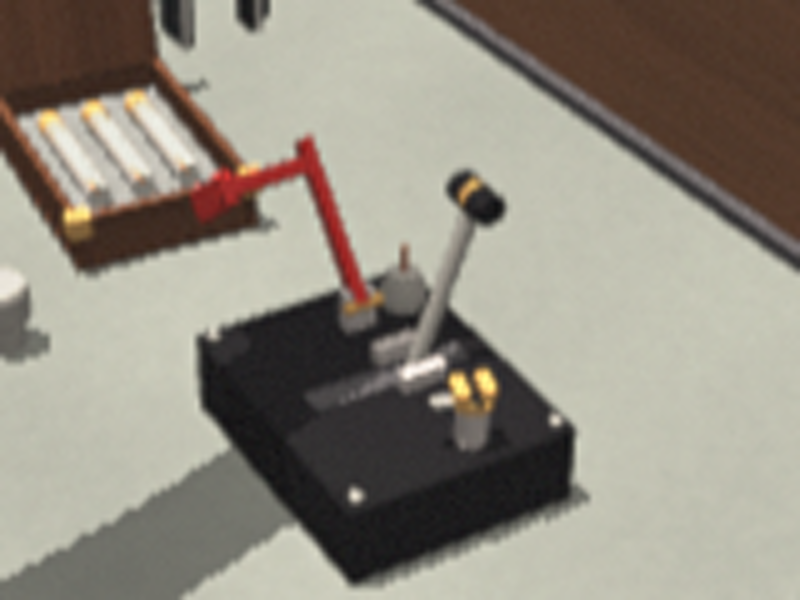

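The catch rests open at its stop: tab at (215,195) in the crop, reaching y≈146 mm in the fixture frame. The lever is still leaning back. Now grasping the T-grip with the tool aligned to the stem and pulling it along its arc.

```bash
cat > lev.py <<'E'
from h import *
from scipy.spatial.transform import Rotation as S
def pose(pull,back=-6):   # back: mm of the TCP behind the grip centre, along the stem
    b=np.arctan2(45,122)-pull
    r=130+back
    q=S.from_euler('z',A)*S.from_euler('y',b)*S.from_euler('z',np.pi/2)*S.from_euler('x',np.pi)
    return W(30+r*np.sin(b),0,50+r*np.cos(b)),list(q.as_euler('xyz'))
E
python3 - <<'E'
from lev import *
for p in (0,.4,.73): print(np.array(pose(p)).round(3),robot.inverse_kinematics(*pose(p)) is not None)
P0,O0=pose(0,90)
robot.goto(P0,O0)
robot.grip(0.65)
robot.move_straight(pose(0)[0],vel=.15,contact_N=12)
robot.grip(0.0,60)
s=robot.sense();print(s["t"],s["opening"],s["gripper_force"],np.round(s["tcp_pos"],4),np.round(s["wrist_force"],1))
for p in np.arange(.1,.74,.09):
    x,a=pose(p);robot.move_straight(x,vel=.1,attitude=a)
    s=robot.sense();print(round(p,2),np.round(s["wrist_force"],1),round(float(s["opening"]),3),round(s["t"],1))
    if np.linalg.norm(s["wrist_force"])>45: print("stop");break
robot.sleep(.3)
g=robot.grab_frame("side");f=robot.grab_frame("top");pickle.dump((g,f),open("f6.pkl","wb"));save(g,"pull.png",(160,80,400,260))
s=robot.sense();print(s["t"],s["gripper_force"],np.round(s["wrist_force"],1),np.round(s["tcp_pos"],4),np.round(pose(p)[0],4))
E
```

```text
[[ 0.594  0.057  0.166]
 [-2.788  0.     1.524]] True
[[0.546 0.059 0.174]
 [3.095 0.    1.524]] True
[[0.506 0.061 0.165]
 [2.765 0.    1.524]] True
32.9333 0.2371235764754896 58.6302924156189 [0.5944 0.0569 0.1676] [-0.5 -0.5  5.1]
0.1 [ 2.9 -1.   2.9] 0.232 33.2
0.19 [ 6.3 -2.  -3.8] 0.233 33.5
0.28 [ 7.1 -2.2 -3. ] 0.233 33.7
0.37 [ 6.6 -2.7 -3.3] 0.238 34.0
0.46 [ 8.3 -1.7 -2.9] 0.237 34.2
0.55 [ 8.5 -2.  -1.8] 0.236 34.5
0.64 [ 5.4 -2.9 -0.1] 0.233 34.8
0.73 [ 2.  -2.4  4.6] 0.235 35.0
35.4417 65.54495215415955 [-0.7 -1.3  9.6] [0.508  0.0607 0.1665] [0.5059 0.0612 0.1653]
```

View pics/pull.png

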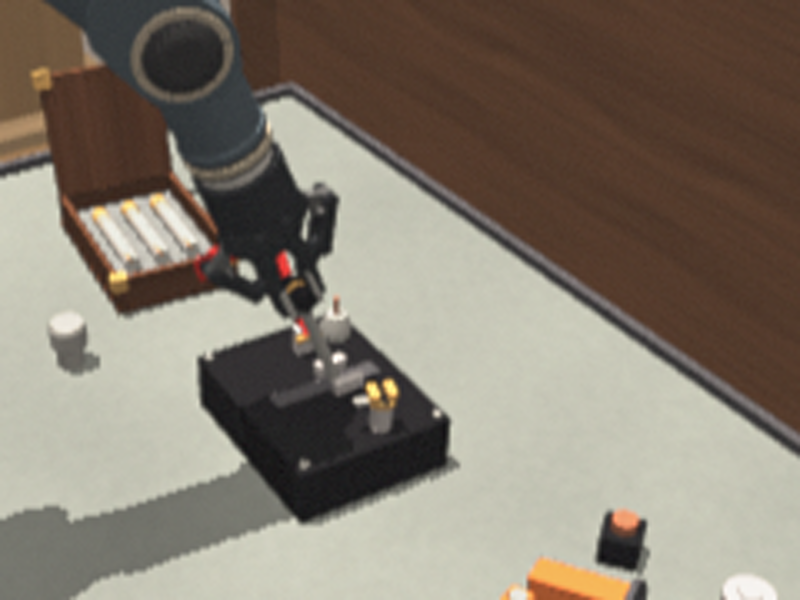

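The gripper holds the T-grip over to the front at (300,290), and the TCP geometry gives a pull of about 0.71 rad. I'll check the driver and bystanders in the top view, then hand in.

Run:
```python
from h import *
a=pickle.load(open("f0.pkl","rb"))["top"];b=pickle.load(open("f6.pkl","rb"))[1]
ok=True
for n,x,y,lo in(("weight",.699,-.321,.02),("heater",.658,-.212,.02),("eyepiece",.381,.29,.03),("driver",.4752,-.2841,.1)):
    c=[]
    for f in(a,b):
        P,_=cloud(f);m=(abs(P[...,0]-x)<.035)&(abs(P[...,1]-y)<.035)&(P[...,2]>lo)&(P[...,2]<.13)
        c.append(P[m].mean(0))
    d=np.linalg.norm(c[1]-c[0]);print(n,c[1].round(3),"moved",d.round(4));ok&=bool(d<.008)
if ok: print(robot.close_job())
```

```text
weight [ 0.699 -0.322  0.027] moved 0.0007
heater [ 0.658 -0.212  0.037] moved 0.0002
eyepiece [0.381 0.291 0.051] moved 0.0002
driver [ 0.476 -0.282  0.115] moved 0.0001
the job is handed in; nothing more can be done
None
```

The job is handed in, with no verdict returned: screw undone by about 1.3 rad, driver back upright in its stand, catch open at its stop, lever held at about 0.71 rad, and the eyepiece, counterweight and heater moved less than 1 mm; the two look-alike drivers were found lying on their sides early on, before the arm had touched anything.

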